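Run the bench turntable and stop it on its pointer

ROBOT

A 7-joint arm with a two-finger parallel gripper is mounted at the origin on a cart in front of the work surface, level with it; the furniture and walls round the work are solid. World frame = base frame: x ahead of the robot, y to its left, z up, the work surface at z = 0. Lengths are in m, angles in rad, forces in N, time in s.
With the tool pointing down it reaches from about 0.425 to 0.875 m from the base axis. Payload 4.7 kg.
Tool frame: the origin (TCP) lies at the very end of the fingers, on their centre line; the grasp point (between the pads) lies 19 mm behind it; z points along the fingers, y is the line along which they close (so a half turn about z gives the same grasp; the last joint's range is limited). The gripper opens to 87 mm and grips with 3 to 60 N. Pads are 19 mm wide; open, the fingers measure 117 mm over their backs; the gripper's body (75 mm by 190 mm) begins 51 mm behind the grasp point.
Start: joints at [1.153, 0.321, -0.07, 1.45, 0.023, 1.371, -0.057], TCP at [0.272, -0.59, 0.223] pointing down, gripper open.
Joint ranges: [-2.86, 2.86], [-0.3, 2.09], [-1.38, 1.24], [0.06, 2.45], [-1.56, 4.7], [0.09, 2.05], [-2.69, 2.69]. Speed limits (rad/s): [2.57, 2.57, 3.14, 3.14, 3.14, 3.14, 3.14].

INTERFACE

Orientations are given as a rotation vector (axis times angle).
In Python, from bench import ctrl, get_image, job gives the robot as it stands.
- The arm moves only by the shell command python3 -m crank 'ROWS' [FORCE]. ROWS is JSON, a list that holds one entry, the list of rows, each a list of 5 numbers: the shift along the tool's x, y, z in mm, then the turn about the tool's z in rad, then the closure, from -1 (fully open) to 1 (shut), so that 0 is half open. A call has 1 to 10 rows; each row shifts and turns the commanded pose from where the row before left it, along the tool's axes as they then stand; what a row does not reach is not made up. A row lasts 1/12 s, in which the tool goes at most 41.7 mm and 7.16 degrees, less where a joint would pass 70% of its speed; a pose out of reach is approached as far as the arm can. A call with a gripper value outside its range is refused whole. The fingers move at their own pace and stop on an object; FORCE is the grip in N (left out, the last holds). Time passes only in rows, so rows that do not move let the fingers close. It gives the time, the measured TCP pose, the force, the opening and the grip force at its end, in the units of the state.
- ctrl.get_state(): the state, without advancing time (a new reading comes with each control period).
- get_image(name): name is "scene" or "top"; returns a dict with "pixels" (384x512x3 uint8, red, green, blue), "fx", "fy", "cx", "cy" (pixels), "k1" (the pictures are not rectified: a ray, as slopes to the right and down, at radius r is drawn at 1 + k1 r^2 times it, then the intrinsics apply), "T" (4x4, takes a point from camera to world coordinates). Camera axes: x right, y down, z forward; pixel columns grow to the right and rows downward; lengths in m; the calibration is good to about 2 mm. A picture is of the moment at which its call begins. There is no depth.
- job.close_job(): hands the job in; it is judged then, once.
The state is a dict: "time": time; "joint_positions": joint angles; "qd": joint speeds; "joint_torque": joint torques, N m; "position": TCP position; "tool_rot": TCP orientation; "ft_force": force on the tool from outside, world axes, zero at the start; "torque": the same for the moment, N m; "grip_width": opening from 0.0 (shut) to 1.0 (fully open); "grip_force": force on a finger pad.
Only numpy, scipy, OpenCV 4.12 (cv2) and the standard library are available. Lean on these libraries where they do the work, as an engineer would, in place of code of your own. Each camera call takes 0.05 s, during which the arm holds its last target. There are 200 camera calls.

TASK

Check the bearing of the bench turntable: with a fingertip, flick its disc round anticlockwise (seen from above) so that it runs freely, untouched, with its broad tongue sweeping past the fixed pointer at least once. On a later pass brake the disc gently with a fingertip so that the tongue stops opposite the pointer, without letting the disc come to rest anywhere else once it has run past the pointer. Do not lift anything or disturb the things around, and finish with the fingertip still resting lightly on the stopped disc.

Things in the scene. Friction and masses are not known exactly. Their poses are not given: they have to be found in the camera images.
- turntable: Grey round plinth, 170 mm across, fixed on the table, turned up to 0.5 rad either way; origin at the centre of its underside, on the disc's axis. Along its own -x a low bar (26 mm wide, 8 high) runs out to the pointer post (22 mm wide, 46 high, 168 to 184 mm from the axis), always on the robot's side. Other things stand over 145 mm from the axis.
- disc: Free level dark steel disc, 230 mm across, 12 thick; origin at the centre of its underside, 35 mm above the table (top at 47 mm). A tongue 50 mm wide, as thick as the disc, sticks out along its own -x to 142 mm from the axis. A hub 36 mm wide rises 11 mm above the top. From 65 to 115 mm from the axis the top is bare. About 0.8 kg.
- wheel (a joint): Turn of the disc, rad, anticlockwise seen from above positive, counted through full turns, no stops. The tongue is opposite the pointer at 0, 2 pi, 4 pi and so on; it starts between -4.4 and -1.6. Left alone, its speed falls off exponentially with a time constant of 6 to 10 s (it loses 0.6 to 1.1 rad/s in each turn).
- spindle (a joint): The disc rides on a soft sprung spindle: how far it is pressed down, m, 0 at rest (within 1 mm). It sinks about 1 mm for every 2 N, at most 13 mm; a gentle touch sinks it 1 to 5 mm, over 10 mm is leaning on it hard. Pulled, it rises up to 6 mm. The spindle itself does not brake: the fingertip's rubbing does.
- tongue (a point): Middle of the outer end of the tongue, 142 mm from the axis, at half its thickness (41 mm above the table).
- pointer (a point): Tip of the fixed pointer, a small steel cone on the pointer post that points at the disc's axis, 150 mm from the axis and 38 mm above the table; the tongue's end passes 8 mm in front of it.
- solder_spool: Bystander: spool of solder, 55 mm wide, 36 mm high, loose on the table behind and left of the disc; origin at its underside.
- heat_sink_2: Bystander: small finned heat sink, 45 x 45 x 18 mm, loose on the table behind and right of the disc; origin at the centre of its underside.
- tape_black: Bystander: roll of insulating tape lying flat, 64 mm across, 19 mm high, loose on the table to the right of the disc, towards the robot; origin at the centre of its underside.
- post (a point): Top of one of three equal steel posts on the disc, 12 mm thick, rising 28 mm above its top (to 75 mm above the table), 55 mm from the axis, 120 degrees apart. This one is in line with the tongue.

How it is judged:
By the outcome, as a careful person would: the job done as asked, in the order asked, and still so for the second after the job is handed in, while the arm keeps its last pose, push and grip.
It also fails if it takes over 64 s, if anything falls off the work surface, if the arm or the gripper's body presses on something with over 40 N, if the wrist force passes 120 N, or if a joint passes its speed limit or range.

## Working session

There is one attempt and no reset: what is moved stays moved. The work goes in short steps, Python scripts to look and compute and a shell command to move; the robot and the scene stay as the last step left them, time stands still between calls to the robot, and variables do not carry over. Pictures are saved under pics/ and viewed, at most 10 in all, crops included, and the job is handed in when it is done.

```bash
mkdir -p pics; ls; cat > h.py <<'E'
import numpy as np, cv2
from bench import ctrl, get_image, job
def ray(im,u,v):
    x=(u-im["cx"])/im["fx"]; y=(v-im["cy"])/im["fy"]
    rd=np.hypot(x,y); r=rd
    for _ in range(20): r=rd/(1+im["k1"]*r*r)
    s=r/rd if rd>0 else 1
    T=np.array(im["T"]); return T[:3,3],T[:3,:3]@np.array([x*s,y*s,1])
def onz(im,u,v,z):
    o,d=ray(im,u,v); return o+d*(z-o[2])/d[2]
E
python3 - <<'E'
from h import *
for n in("scene","top"):
    im=get_image(n); cv2.imwrite(f"pics/{n}0.png",im["pixels"][:,:,::-1]); np.savez(f"{n}0.npz",**im)
    print(n,im["fx"],im["cx"],im["cy"],im["k1"],np.round(im["T"],3).tolist())
print(ctrl.get_state())
E
```

```text
pics
scene 419.4645589642843 254.1445567583614 194.5784073851771 -0.05744148476546571 [[-0.861, -0.261, 0.436, 0.086], [-0.508, 0.462, -0.727, 0.528], [-0.012, -0.848, -0.53, 0.632], [0.0, 0.0, 0.0, 1.0]]
top 488.4967383249955 257.48078671644987 186.49347714699815 0.046500154516501316 [[-0.01, -0.992, 0.124, 0.396], [-1.0, 0.012, 0.023, -0.269], [-0.024, -0.124, -0.992, 1.195], [0.0, 0.0, 0.0, 1.0]]
{'time': 0.1, 'joint_positions': array([ 1.15307018,  0.32173601, -0.07006955,  1.45154137,  0.02260983,
        1.37080125, -0.05691446]), 'qd': array([ 0.00160274, -0.00179987, -0.00090126, -0.0036292 , -0.00051158,
        0.00068347, -0.00069738]), 'joint_torque': array([-7.64578981e-04, -4.92572129e+01, -4.05915454e-01, -3.13395560e+01,
       -6.39481377e-02,  3.95981292e-02,  1.04799731e-04]), 'position': array([ 0.27178334, -0.58991212,  0.22158496]), 'tool_rot': array([-3.06705243e+00, -6.72703934e-01,  7.35254370e-04]), 'ft_force': array([0.28884072, 0.98294019, 0.51834082]), 'torque': array([ 0.00632642, -0.00417531, -0.00505878]), 'grip_force': 0.0, 'grip_width': 0.9982453090509404}
```

View pics/scene0.png

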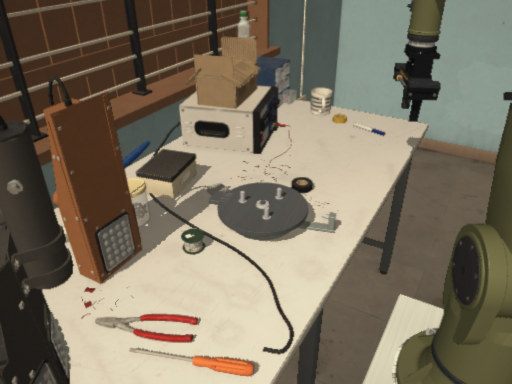

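View pics/top0.png

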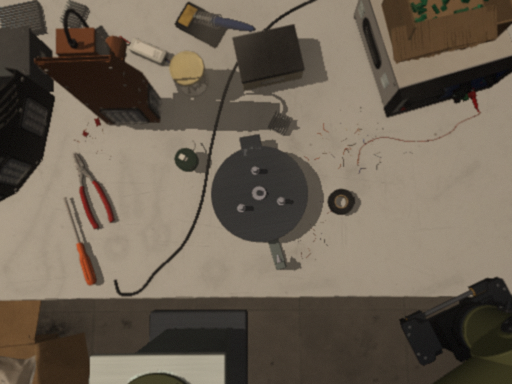

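The top view shows the disc centred near (260,195), the tongue near (250,142) pointing away, and the pointer post near (280,262). The spool is near (187,159), the heat sink near (282,122) and the tape near (342,202). A black cable runs past the disc on its left.

```bash
python3 - <<'E'
from h import *
im=get_image("top"); px=im["pixels"]
g=px.astype(int)
crop=px[100:300,170:370]; cv2.imwrite("pics/crop1.png",cv2.resize(crop[:,:,::-1],None,fx=3,fy=3,interpolation=cv2.INTER_CUBIC))
hsv=cv2.cvtColor(px,cv2.COLOR_RGB2HSV)
print(px[195,225],px[230,260],px[142,250],px[195,312],px[255,278])
for t in (75,90,105):
    m=((g.max(2)<t)).astype(np.uint8); m=cv2.morphologyEx(m,cv2.MORPH_OPEN,np.ones((9,9)))
    n,l,s,c=cv2.connectedComponentsWithStats(m); k=l[195,225]; 
    if k==0: continue
    cs,_=cv2.findContours((l==k).astype(np.uint8),cv2.RETR_EXTERNAL,cv2.CHAIN_APPROX_NONE)
    P=max(cs,key=len)[:,0]; W=np.array([onz(im,*p,0.047)[:2] for p in P])
    c,r=cv2.minEnclosingCircle(P.astype(np.float32))
    x=W[:,0];y=W[:,1]; keep=np.ones(len(x),bool)
    for _ in range(6):
        A=np.c_[2*x,2*y,np.ones(len(x))][keep]; s_=np.linalg.lstsq(A,(x**2+y**2)[keep],rcond=None)[0]
        R=np.sqrt(s_[2]+s_[0]**2+s_[1]**2); d=np.hypot(x-s_[0],y-s_[1])-R; keep=abs(d)<max(.003,np.median(abs(d))*1.5)
    f=d>0.012
    print(t,s[k],s_[:2],R,keep.mean(),np.c_[x,y][f].mean(0) if f.any() else None)
print("hub",onz(im,260,192.5,.058))
for n,u,v,z in [("tonguetip",250,137,.047),("ptr",281,266,.046),("spool",187,159,.036),("hs",282,122,.018),("tape",342,202,.019)]: print(n,onz(im,u,v,z).round(3))
E
```

```text
[54 51 48] [55 53 49] [54 52 49] [84 77 66] [109 104  97]
75 [ 212  136   96  107 7119] [ 0.52422762 -0.24760113] 0.11294161981252046 0.7492625368731564 [ 0.65757084 -0.2253367 ]
90 [ 212  136  111  108 8407] [ 0.52585234 -0.26390887] 0.1265823025021224 0.650887573964497 [ 0.66036412 -0.2184728 ]
105 [ 211  135  112  120 8890] [ 0.52344739 -0.26433696] 0.1291062492277396 0.5811209439528023 [ 0.56300104 -0.24581567]
hub [ 0.52426227 -0.2489217   0.058     ]
tonguetip [ 0.66  -0.226  0.047]
ptr [ 0.354 -0.296  0.046]
spool [ 0.61  -0.073  0.036]
hs [ 0.703 -0.304  0.018]
tape [ 0.503 -0.445  0.019]
```

View pics/crop1.png

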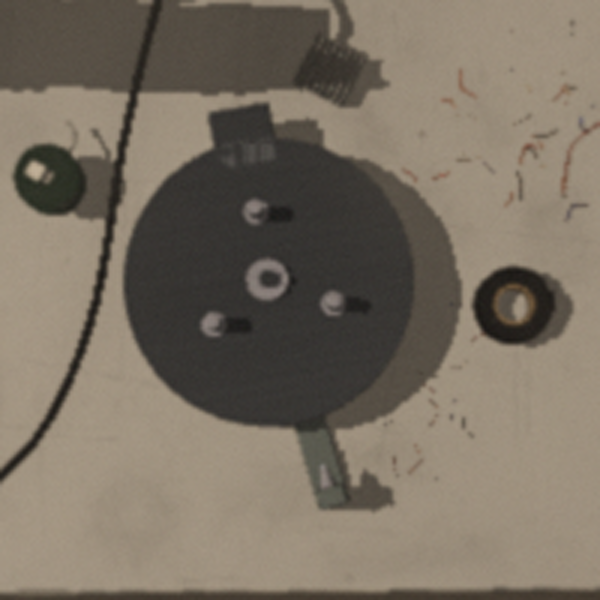

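Disc axis ≈ (0.524, −0.248), turntable yaw ≈ 0.275 and wheel ≈ −3.26. My plan is to push the post in line with the tongue along tool −y using the closed fingers, then lift clear. First I move above the start point at height.

```bash
python3 -m crank '[[[20,-6,0,0,1],[35,-13,0,0,1],[38,-15,0,0,1],[38,-15,0,0,1],[38,-15,0,0,1],[38,-15,0,0,1],[38,-15,0,0,1],[38,-15,0,0,1],[38,-15,0,0,1],[38,-15,0,0,1]]]' 10; python3 -m crank '[[[38,-15,0,0,1],[24,-7,20,0,1],[0,0,40,0,1],[0,0,40,0,1],[0,0,20,0,1],[0,0,0,0,1]]]'
python3 - <<'E'
from h import *
im=get_image("top"); cv2.imwrite("pics/top2.png",im["pixels"][:,:,::-1])
im=get_image("scene"); cv2.imwrite("pics/s2.png",im["pixels"][:,:,::-1])
s=ctrl.get_state();print(s["time"],s["position"],s["tool_rot"],s["ft_force"])
E
```

```text
time: 0.98
position: [0.5408, -0.3122, 0.2224]
tool_rot: [3.069, 0.673, -0.0]
ft_force: [0.7, -0.3, -0.4]
grip_width: 0.327
grip_force: 0.0
time: 1.48
position: [0.5827, -0.2662, 0.0958]
tool_rot: [-3.062, -0.672, 0.015]
ft_force: [-1.0, 0.8, -0.4]
grip_width: 0.012
grip_force: 0.0
1.5833 [ 0.58670352 -0.26792757  0.10227038] [-3.06788020e+00 -6.72541608e-01  1.52140124e-03] [ 0.33938705 -0.93649767  1.31707609]
```

```bash
python3 - <<'E'
import cv2
a=cv2.imread("pics/top2.png");b=cv2.imread("pics/s2.png")
cv2.imwrite("pics/both2.png",cv2.hconcat([cv2.resize(a[90:290,160:360],(400,400)),cv2.resize(b[110:310,160:360],(400,400))]))
E
```

```text
(no output)
```

View pics/both2.png

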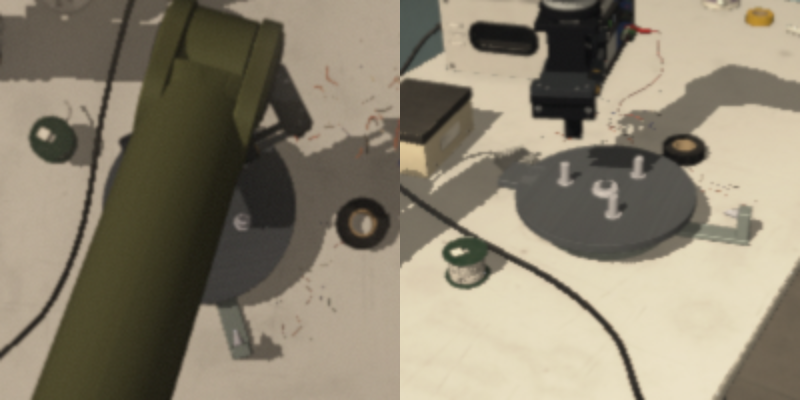

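The scene view shows all three posts and the pointer with nothing in the way: posts at crop (565,175), (638,167), (612,205) and the fingertip at (572,130). I'll track the disc by the post tops, cast onto their height.

```bash
cat >> h.py <<'E'
C=np.array([.524,-.248]); PTR=np.pi+.275
def posts(px,im):
    u0,v0=[],[]
    g=cv2.GaussianBlur(px,(0,0),.6).min(2)
    m=(g>95).astype(np.uint8); n,l,s,c=cv2.connectedComponentsWithStats(m)
    out=[]
    for k in range(1,n):
        if not 8<s[k][4]<250: continue
        ys,xs=np.nonzero(l==k); t=ys<=ys.min()+2
        w=onz(im,xs[t].mean(),ys.min()+1.5,.075)[:2]-C
        if .042<np.hypot(*w)<.07: out.append((np.arctan2(w[1],w[0]),np.hypot(*w)))
    return out
def wheel(im,pred):
    """wheel angle nearest to pred, from post tops (120 deg apart)"""
    P=posts(im["pixels"],im)
    r=[]
    for a,_ in P:
        d=a-PTR-pred; p=2*np.pi/3; r.append((d+p/2)%p-p/2)
    return pred+np.median(r) if r else None, np.round(r,3), len(P)
E
python3 - <<'E'
from h import *
im=dict(np.load("scene0.npz"))
print(posts(im["pixels"],im), wheel(im,-3.256))
im["pixels"]=cv2.imread("pics/s2.png")[:,:,::-1]
print(posts(im["pixels"],im), wheel(im,-3.256))
t=dict(np.load("top0.npz"))
# two-view check of the centre: hub top triangulated
b=im
from numpy.linalg import lstsq
o1,d1=ray(t,259.5,192.5); o2,d2=ray(b,160+605/2,110+184/2)
s=lstsq(np.c_[d1,-d2],o2-o1,rcond=None)[0]; print((o1+d1*s[0]+o2+d2*s[1])/2, np.linalg.norm(o1+d1*s[0]-o2-d2*s[1]))
# pointer bar/post, posts from top
for n,(u,v),z in [("tonguepost",(170+256/3,100+211/3),.075),("L",(170+213/3,100+323/3),.075),("R",(170+333/3,100+302/3),.075),("ptrpost",(170+332/3,100+497/3),.046),("cone",(170+325/3,100+470/3),.038),("tongue end L",(170+209/3,100+113/3),.047),("tongue end R",(170+269/3,100+103/3),.047)]:
    w=onz(t,u,v,z)[:2]-C; print(n,np.arctan2(w[1],w[0]),np.hypot(*w))
E
```

```text
[(np.float64(-1.9962027548746024), np.float64(0.04838722418195254)), (np.float64(0.26484435296588954), np.float64(0.0563123454679015))] (np.float64(-3.235074303347552), array([-0.062,  0.104]), 2)
[(np.float64(-2.0877681688324286), np.float64(0.04599346577994171)), (np.float64(0.26484435296588954), np.float64(0.0563123454679015))] (np.float64(-3.2808570103264647), array([-0.154,  0.104]), 2)
[ 0.29307307 -0.23768022  0.23019961] 0.4217832462510711
tonguepost 0.178764160152558 0.0510827795240701
L 2.272685482774479 0.056127028343984794
R -1.9756630319300141 0.053701290295502725
ptrpost -2.871945397257133 0.1760665667769458
cone -2.8674389942244107 0.15496981291649156
tongue end L 0.3344068198215527 0.14247121949090247
tongue end R -0.009477557199692647 0.14202813773834697
```

```bash
python3 - <<'E'
from h import *
im=dict(np.load("scene0.npz")); t=dict(np.load("top0.npz"))
o1,d1=ray(t,170+267/3,100+279/3); o2,d2=ray(im,160+205/2,110+185/2)
s=np.linalg.lstsq(np.c_[d1,-d2],o2-o1,rcond=None)[0]; print((o1+d1*s[0]+o2+d2*s[1])/2, np.linalg.norm(o1+d1*s[0]-o2-d2*s[1]))
g=im["pixels"].min(2); m=cv2.GaussianBlur(im["pixels"],(0,0),.6).min(2)
n,l,st,c=cv2.connectedComponentsWithStats((m>95).astype(np.uint8))
for k in range(1,n):
    if 220<c[k][0]<305 and 180<c[k][1]<235: print(st[k],c[k],onz(im,st[k][0]+st[k][2]/2-.5,st[k][1]+1,.075))
print(g[185:222:1,238:285:1][::2,::2])
E
python3 - <<'E'
import cv2
b=cv2.imread("pics/scene0.png")[170:250,210:345]
cv2.imwrite("pics/sc3.png",cv2.resize(b,None,fx=5,fy=5,interpolation=cv2.INTER_NEAREST))
E
```

```text
[ 0.52473272 -0.24601073  0.05155165] 0.001978789033214572
[   42     0   470   384 73062] [286.63487175 201.45075415] [ 2.20000895 -3.48164388  0.075     ]
[275 187   8  13  73] [278.30136986 193.56164384] [ 0.50581944 -0.29390716  0.075     ]
[238 190   9  14  73] [241.90410959 197.2739726 ] [ 0.57963192 -0.23531727  0.075     ]
[255 200  16  20 167] [263.46107784 208.67664671] [ 0.51125646 -0.22031917  0.075     ]
[[164 137 111  86  79  76  75  75  74  74  75  74  75  75  75  75  75  74
   75  75  76  82  98 128]
 [ 84  76  74  75  76  74  75  74  74  74  74  75  75  75  75  75  75  75
   75  77 107  92  75  75]
 [ 76  74  75  75  74  75  74  75  74  74  75  75  75  75  76  74  74  77
   75  92 166 151  80  75]
 [ 75 118 147 111  75  76  74  74  75  75  75  75  75  75  75  75  75  75
   75  96 150 122  76  73]
 [ 75 119 149 102  75  74  74  73  75  76  75  74  75  75  75  76  76  75
   75  97 151 116  52  43]
 [ 77 118 146  97  74  72  72  75  76  76  75  76  75  76  75  76  75  75
   76 105 149 111  49  58]
 [ 77 118 146  92  46  44  60  77  77  76  75  75  76  77  76  75  74  75
[... 540 characters left out ...]
77  76  77  76  75  75  74  76  76  78  90  95 124 160 112  74  76
   76  76  76  75  75  75]
 [ 76  76  76  77  75  75  75  75  76  75  75  74  75 120 149 102  72  62
   75  76  75  75  74  75]
 [ 76  76  76  76  74  74  75  76  74  74  74  74  75 121 147  96  43  45
   74  75  75  74  75  75]
 [ 77  76  76  75  74  75  76  75  74  74  74  74  93 141 146  96  63  72
   75  75  75  74  75  74]
 [ 75  76  74  74  74  74  75  74  74  75  74  74 112 154 145 131 119  76
   74  76  74  75  75  74]
 [ 76  75  74  74  74  75  74  74  75  75  75  74  80 111 122  96  77  74
   74  74  74  74  75  75]
 [ 75  74  74  74  74  74  74  74  74  74  74  73  74  75  75  75  75  74
   75  74  74  74  73  74]]
```

View pics/sc3.png

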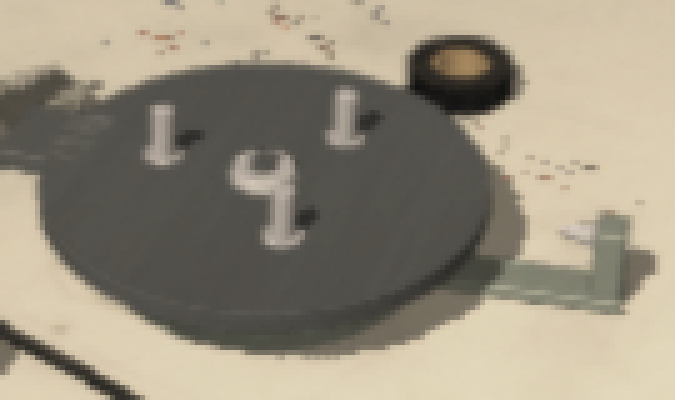

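The zoomed scene view shows the posts with foot flanges at crop (163,158), (345,138) and (282,238), at 5x. One post overlaps the hub, so I'll use the feet at z = 0.047 instead of the tops.

```bash
cat >> h.py <<'E'
CS=C.copy()
def posts(px,im):
    g=cv2.GaussianBlur(px,(0,0),.6).min(2)
    n,l,s,c=cv2.connectedComponentsWithStats((g>95).astype(np.uint8)); out=[]
    for k in range(1,n):
        if not 25<s[k][4]<260: continue
        ys,xs=np.nonzero(l==k); t=ys>=ys.max()-3
        w=onz(im,(xs[t].min()+xs[t].max())/2,ys.max()-2.2,.047)[:2]-CS
        if .042<np.hypot(*w)<.068: out.append((np.arctan2(w[1],w[0]),np.hypot(*w)))
    return out
E
python3 - <<'E'
import h; from h import *
from scipy.optimize import least_squares
im=dict(np.load("scene0.npz")); P=posts(im["pixels"],im); print(P)
W=np.array([[r*np.cos(a),r*np.sin(a)] for a,r in P])
def f(p): 
    E=[]
    for w in W:
        a=np.arctan2(*(w-p[:2])[::-1]); k=round((a-p[2])/(2*np.pi/3)); th=p[2]+k*2*np.pi/3
        E+=list(w-p[:2]-.055*np.array([np.cos(th),np.sin(th)]))
    return E
r=least_squares(f,[0,0,.17]); print(r.x,np.round(r.fun,4))
print("scene centre",h.CS+r.x[:2])
E
```

```text
[(np.float64(-1.924563240467469), np.float64(0.051122703694813844)), (np.float64(0.27016899107348763), np.float64(0.0570088685313479)), (np.float64(2.18867534500291), np.float64(0.05788288849921531))]
[0.00123276 0.0048131  0.17793442] [-0.0003 -0.001  -0.0004  0.0007  0.0007  0.0004]
scene centre [ 0.52523276 -0.2431869 ]
```

```bash
sed -i 's/^CS=.*/CS=np.array([.5252,-.2432])/; s/PTR=np.pi+.275/PTR=np.pi+.272/' h.py
cat > look.py <<'E'
import sys; from h import *
im=get_image("scene"); s=ctrl.get_state()
print(round(s["time"]-.05,3),wheel(im,float(sys.argv[1])),s["position"].round(4),s["ft_force"].round(1))
E
python3 -m crank '[[[0,0,22,0,1],[0,0,22,0,1],[0,0,0,0,1],[0,0,0,0,1]]]'; python3 look.py -3.25
```

```text
time: 1.92
position: [0.5875, -0.2684, 0.06]
tool_rot: [3.068, 0.672, 0.001]
ft_force: [-0.8, 0.3, -0.1]
grip_width: 0.008
grip_force: 0.0
1.917 (np.float64(-3.249085304834107), array([ 0.001,  0.028, -0.001]), 3) [ 0.5883 -0.2686  0.061 ] [ 0.7 -0.4  0.4]
```

```bash
python3 -m crank '[[[0,-4,0,0,1],[0,-6,0,0,1],[0,-8,0,0,1],[0,-9,0,0,1],[0,-9,0,0,1],[0,-9,0,0,1],[0,-8,0,0,1],[0,3,0,0,1],[0,8,-25,0,1],[0,0,-25,0,1]]]'; python3 look.py -1.8; python3 look.py -1.7;  python3 look.py -1.6
```

```text
time: 2.8
position: [0.568, -0.2309, 0.1074]
tool_rot: [-3.068, -0.671, 0.005]
ft_force: [0.5, -0.0, 0.8]
grip_width: 0.003
grip_force: 0.0
2.8 (np.float64(-1.76809170586241), array([0.049, 0.011, 0.032]), 3) [ 0.5719 -0.2318  0.1143] [ 1.5 -1.   3.8]
2.85 (np.float64(-1.6378881552505147), array([0.056, 0.083, 0.062]), 3) [ 0.5724 -0.2315  0.113 ] [-0.2 -0.1  1.4]
2.9 (np.float64(-1.5180921979936337), array([0.082, 0.071, 0.088]), 3) [ 0.5711 -0.2308  0.1109] [0.2 0.5 0.3]
```

```bash
python3 -m crank '[[[20,1,0,0,1],[22,1,0,0,1],[0,0,0,0,1]]]' | head -2; python3 look.py -0.75; python3 -m crank '[[[0,0,20,0,1],[0,0,20,0,1],[0,0,0,0,1]]]'| head -2; python3 look.py 0.0;python3 -m crank '[[[0,0,10,0,1],[0,0,0,0,1],[0,0,0,0,1],[0,0,0,0,1]]]'| head -2; python3 look.py 0.85
```

```text
time: 3.2
position: [0.6111, -0.2107, 0.1075]
3.2 (np.float64(-0.802597481297886), array([-0.099, -0.032, -0.053]), 3) [ 0.6093 -0.2118  0.1073] [-0.6  0.2  0.8]
time: 3.5
position: [0.604, -0.2139, 0.0634]
3.5 (np.float64(-0.055378748472282635), array([-0.113,  0.002]), 2) [ 0.6052 -0.2141  0.0654] [ 0.4  0.9 -0.3]
time: 3.88
position: [0.6088, -0.2143, 0.0593]
3.883 (np.float64(0.8341803954547), array([-0.005, -0.027]), 2) [ 0.6089 -0.2143  0.0594] [ 0.4 -0.  -0.1]
```

```bash
python3 -m crank '[[[0,0,0,0,1],[0,0,0,0,1],[0,0,0,0,1],[0,0,0,0,1],[0,0,0,0,1]]]'| head -1; python3 look.py 1.85;python3 -m crank '[[[0,0,0,0,1],[0,0,0,0,1],[0,0,0,0,1],[0,0,0,0,1],[0,0,0,0,1]]]'| head -1; python3 look.py 2.8; python3 -m crank '[[[0,0,0,0,1],[0,0,0,0,1],[0,0,0,0,1],[0,0,0,0,1],[0,0,0,0,1]]]'| head -1; python3 look.py 3.75;
```

```text
time: 4.35
4.35 (np.float64(1.8056796354822482), array([-0.096, -0.044, -0.023]), 3) [ 0.6084 -0.2141  0.0586] [-0.  -0.3  0.2]
time: 4.82
4.817 (np.float64(2.7645864490507517), array([-0.043, -0.027]), 2) [ 0.6084 -0.214   0.0585] [-0.5 -0.4  0.5]
time: 5.28
5.283 (np.float64(3.6435141060572995), array([-0.106, -0.092, -0.133]), 3) [ 0.6084 -0.214   0.0585] [-0.  -0.8 -0.1]
```

```bash
python3 -m crank '[[[0,0,0,0,1],[0,0,0,0,1],[0,0,0,0,1],[0,0,0,0,1],[0,0,0,0,1]]]'| head -1; python3 look.py 4.7;python3 -m crank '[[[0,0,0,0,1],[0,0,0,0,1],[0,0,0,0,1],[0,0,0,0,1],[0,0,0,0,1],[0,0,0,0,1]]]'| head -1; python3 look.py 5.6
```

```text
time: 5.75
5.75 (np.float64(4.442888653474227), array([-0.29 , -0.224]), 2) [ 0.6084 -0.2141  0.0585] [-0.1 -0.1 -0.1]
time: 6.3
6.3 (np.float64(5.364598888701306), array([-0.205, -0.266]), 2) [ 0.6084 -0.2141  0.0585] [-0.4  0.1  0.7]
```

```bash
python3 -m crank '[[[0,0,0,0,1],[0,0,0,0,1],[0,0,0,0,1],[0,0,0,0,1],[0,0,0,0,1],[0,0,0,0,1],[0,0,0,0,1],[0,0,0,0,1],[0,0,0,0,1]]]'| head -1; python3 look.py 6.6;python3 -m crank '[[[0,0,0,0,1],[0,0,0,0,1],[0,0,0,0,1],[0,0,0,0,1],[0,0,0,0,1],[0,0,0,0,1],[0,0,0,0,1],[0,0,0,0,1],[0,0,0,0,1],[0,0,0,0,1]]]'| head -1; python3 look.py 7.8
```

```text
time: 7.1
7.1 (np.float64(6.527769203464215), array([-0.096, -0.049]), 2) [ 0.6084 -0.2141  0.0586] [-0.2 -0.3  0.5]
time: 7.98
7.983 (np.float64(7.739434712859267), array([-0.061, -0.038, -0.111]), 3) [ 0.6084 -0.2141  0.0586] [ 0.3 -0.3 -0.6]
```

```bash
python3 -m crank '[[[0,0,0,0,1],[0,0,0,0,1],[0,0,0,0,1],[0,0,0,0,1],[0,0,0,0,1],[0,0,0,0,1],[0,0,0,0,1],[0,0,0,0,1],[0,0,0,0,1]]]'| head -1; python3 look.py 8.9
python3 - <<'E'
import numpy as np
from scipy.optimize import curve_fit
t=np.array([2.8,2.85,2.9,3.2,3.5,3.883,4.35,4.817,5.283,5.75,6.3]);w=np.array([-1.768,-1.638,-1.518,-.803,-.055,.834,1.806,2.765,3.644,4.443,5.365])
f=lambda t,a,b,T:a+b*T*(1-np.exp(-(t-2.8)/T))
p,c=curve_fit(f,t,w,[-1.77,2.5,8]);print(p,np.sqrt(np.diag(c)),np.round(w-f(t,*p),3))
for T in(6.3,7.15,7.2,8.0,8.1,9):print(T,f(T,*p),p[1]*np.exp(-(T-2.8)/p[2]))
E
```

```text
time: 8.78
8.783 (np.float64(8.682969040426618), array([-0.218, -0.216]), 2) [ 0.6084 -0.2141  0.0585] [-0.2 -0.4  0. ]
[-1.77519818  2.57842528  7.15314112] [0.00878346 0.01677874 0.21594205] [ 0.007  0.009  0.001 -0.031  0.001  0.018 -0.012  0.008  0.01  -0.015
  0.004]
6.3 5.36149589285564 1.5807245601512245
7.15 6.628351859476014 1.4036197126746024
7.2 6.698288135304541 1.393842710560671
8.0 7.753268908716825 1.2463577447169252
8.1 7.8770375326652005 1.2290550490322332
9 8.916428769131949 1.0837494805593941
```

```bash
python3 -m crank '[[[0,4,0,0,1],[0,4,3,0,1],[0,0,3,0,1],[0,0,2,0,1],[0,0,0,0,1],[0,0,0,0,1],[0,0,0,0,1],[0,0,0,0,1],[0,0,0,0,1],[0,0,0,0,1]]]'| head -1; python3 look.py 9.6;python3 -m crank '[[[0,0,0,0,1],[0,0,0,0,1],[0,0,0,0,1],[0,0,0,0,1],[0,0,0,0,1],[0,0,0,0,1],[0,0,0,0,1],[0,0,0,0,1],[0,0,0,0,1],[0,0,0,0,1]]]'| head -1; python3 look.py 10.5; 
```

```text
time: 9.67
9.667 (np.float64(9.598248748119623), array([ 0.003, -0.007]), 2) [ 0.6118 -0.2213  0.0507] [ 0.5 -0.5 -0.5]
time: 10.55
10.55 (np.float64(10.359123052733612), array([-0.191, -0.141, -0.113]), 3) [ 0.6117 -0.2213  0.0505] [ 0.1 -0.7 -0.2]
```

```bash
python3 -m crank '[[[0,0,0,0,1],[0,0,0,0,1],[0,0,0,0,1],[0,0,0,0,1],[0,0,0,0,1],[0,0,0,0,1],[0,0,0,0,1],[0,0,0,0,1]]]'| head -1; python3 look.py 11.1
```

```text
time: 11.27
11.267 (np.float64(10.970048336939346), array([-0.151, -0.109]), 2) [ 0.6117 -0.2213  0.0506] [ 0.2  0.8 -0.5]
```

```bash
cat > fit.py <<'E'
import numpy as np,sys
from scipy.optimize import curve_fit,brentq
D=[(2.8,-1.768),(2.85,-1.638),(2.9,-1.518),(3.2,-.803),(3.5,-.055),(3.883,.834),(4.35,1.806),(4.817,2.765),(5.283,3.644),(5.75,4.443),(6.3,5.365),(7.1,6.528),(7.983,7.739),(8.783,8.683),(9.667,9.598),(10.55,10.359),(11.267,10.970)]+[tuple(map(float,a.split(","))) for a in sys.argv[1:]]
t,w=np.array(D).T
f=lambda t,a,b,T:a+b*T*(1-np.exp(-(t-2.8)/T))
p,c=curve_fit(f,t,w,[-1.77,2.5,7]);print(p,np.round(w-f(t,*p),3)[-8:])
for x in(4*np.pi-.5,4*np.pi-.29,4*np.pi):
    s=brentq(lambda q:f(q,*p)-x,2.8,40);print(x,s,p[1]*np.exp(-(s-2.8)/p[2]))
E
python3 fit.py
```

```text
[-1.77911813  2.58847502  7.04610331] [-0.017  0.004 -0.024  0.02   0.026  0.021 -0.029 -0.005]
12.066370614359172 12.83006993312986 0.623489819085886
12.276370614359173 13.175199965823555 0.593686111866147
12.566370614359172 13.681430999853069 0.5525286114198403
```

```bash
python3 -m crank '[[[0,0,0,0,1],[0,0,0,0,1],[0,0,0,0,1],[0,0,0,0,1],[0,0,0,0,1],[0,0,0,0,1],[0,0,0,0,1],[0,0,0,0,1],[0,0,0,0,1]]]'| head -1; python3 look.py 11.6;python3 -m crank '[[[0,0,0,0,1],[0,0,0,0,1],[0,0,0,0,1],[0,0,0,0,1],[0,0,0,0,1],[0,0,0,0,1]]]'| head -1; python3 look.py 11.97; 
```

```text
time: 12.07
12.067 (np.float64(11.583113207533048), array([-0.012, -0.022]), 2) [ 0.6117 -0.2213  0.0506] [ 0.  -1.  -0.1]
time: 12.62
12.617 (np.float64(11.950912799132434), array([-0.019, -0.02 , -0.008]), 3) [ 0.6117 -0.2213  0.0505] [ 0.3 -0.7 -0. ]
```

```bash
python3 fit.py 12.067,11.583 12.617,11.951; python3 - <<'E'
from h import *
im=get_image("top");cv2.imwrite("pics/t5.png",im["pixels"][90:300,160:370,::-1]);np.savez("top5.npz",**im);print(ctrl.get_state()["time"])
E
```

```text
[-1.77733915  2.58476864  7.07495023] [-0.023  0.019  0.023  0.016 -0.036 -0.014  0.008  0.007]
12.066370614359172 12.809474208171656 0.6280467824985608
12.276370614359173 13.152003674975704 0.5983645949150449
12.566370614359172 13.654057439834922 0.5573749072997136
12.7167
```

```bash
python3 -c "
import cv2;a=cv2.imread('pics/t5.png');cv2.imwrite('pics/t5b.png',cv2.resize(a[60:,20:160],None,fx=4,fy=4,interpolation=cv2.INTER_CUBIC))"
```

```text
(no output)
```

View pics/t5b.png

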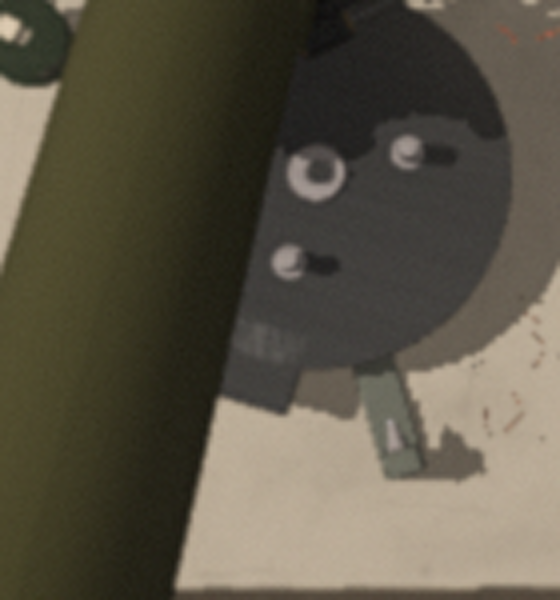

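The top view shows the tongue approaching at crop (265,395), its leading corner at (287,413). The posts are at (291,261) and (408,153), and the pointer post is at (402,468). I'll use it to check the timing.

```bash
python3 - <<'E'
from h import *
t=dict(np.load("top5.npz")); q=lambda a,b:(180+a/4-.4,150+b/4-.4)
for c in (C,np.array([.5245,-.247])):
  for n,p,z in[("corner",q(287,413),.047),("post",q(290,261),.075),("post2",q(408,152),.075),("ptr",q(403,466),.046),("hub",q(317,172),.058)]:
    w=onz(t,*p,z)[:2]-c; a=np.arctan2(w[1],w[0])%(2*np.pi); print(n,round(a,3),np.hypot(*w).round(4), round(a-PTR,3))
E
```

```text
corner 2.993 0.1412 -0.42
post 2.824 0.0559 -0.589
post2 4.889 0.052 1.475
ptr 3.406 0.1768 -0.008
hub 1.537 0.0018 -1.876
corner 3.001 0.1416 -0.413
post 2.844 0.056 -0.57
post2 4.876 0.0529 1.462
ptr 3.41 0.1776 -0.003
hub 2.087 0.0009 -1.326
```

```bash
python3 -m crank '[[[0,0,0,0,1],[0,0,0,0,1],[0,0,0,0,1],[0,0,0,0,1],[0,0,0,0,1]]]' | head -1; python3 -m crank '[[[0,-2,0,0,1],[0,-4,1,0,1],[0,-4,2,0,1],[0,-4,2,0,1],[0,-3,1,0,1],[0,-2,0,0,1],[0,-1.5,0,0,1],[0,-1,0,0,1],[0,0,0,0,1],[0,0,0,0,1]]]'; python3 look.py 12.566; python3 look.py 12.566; python3 - <<'E'
from h import *
im=get_image("top");np.savez("top6.npz",**im);a=im["pixels"][150:300,180:320,::-1];cv2.imwrite("pics/t6.png",cv2.resize(a,None,fx=4,fy=4,interpolation=cv2.INTER_CUBIC))
E
```

```text
time: 13.13
time: 13.97
position: [0.603, -0.2019, 0.0448]
tool_rot: [3.068, 0.673, 0.001]
ft_force: [0.8, -0.7, 3.3]
grip_width: 0.005
grip_force: 1.6
13.967 (np.float64(12.510991865886888), array([-0.112,  0.002]), 2) [ 0.603  -0.202   0.0448] [ 0.5 -0.   3.7]
14.017 (np.float64(12.510991865886888), array([-0.112,  0.002]), 2) [ 0.603  -0.202   0.0448] [0.4 0.1 3.8]
```

View pics/t6.png

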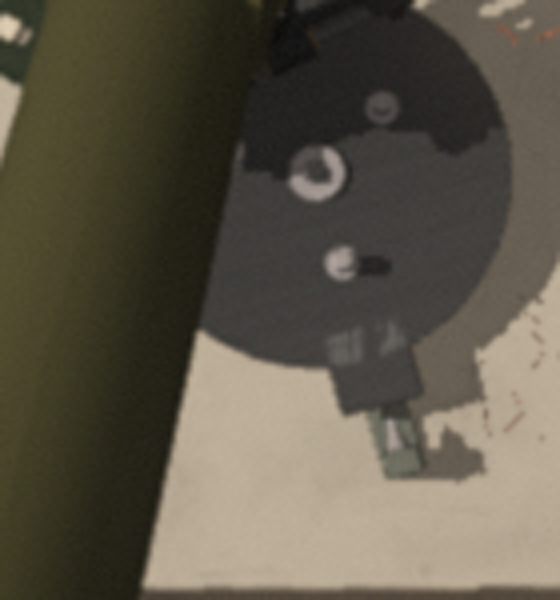

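The tongue has stopped at the pointer with the finger resting at about 3.7 N. The tongue-end corners are at (343,414) and (424,395), and the cone is near (393,432). I'll measure the remaining offset.

```bash
python3 - <<'E'
from h import *
t=dict(np.load("top6.npz")); q=lambda a,b:(180+a/4-.4,150+b/4-.4)
for c in (C,np.array([.5245,-.247])):
  A={}
  for n,p,z in[("c1",q(343,414),.045),("c2",q(424,396),.045),("post",q(340,263),.073),("post2",q(382,107),.073),("ptr",q(403,466),.046),("cone",q(393,430),.038)]:
    w=onz(t,*p,z)[:2]-c; a=np.arctan2(w[1],w[0])%(2*np.pi); A[n]=a; print(n,round(a,3),np.hypot(*w).round(4), round(a-PTR,3))
  print("tongue",(A["c1"]+A["c2"])/2, "pointer",A["ptr"])
E
```

```text
c1 3.225 0.1411 -0.189
c2 3.566 0.1433 0.153
post 3.345 0.0555 -0.068
post2 5.487 0.0512 2.074
ptr 3.406 0.1768 -0.008
cone 3.407 0.1556 -0.007
tongue 3.395443897108355 pointer 3.405670911356593
c1 3.231 0.1416 -0.182
c2 3.571 0.1442 0.157
post 3.361 0.0562 -0.053
post2 5.467 0.0516 2.053
ptr 3.41 0.1776 -0.003
cone 3.412 0.1564 -0.001
tongue 3.4012603789359384 pointer 3.41037246394515
```

The tongue is about 0.01 to 0.04 rad short of the pointer. A slight 1.5 mm drag with the resting finger centres it.

```bash
python3 -m crank '[[[0,-0.5,0,0,1],[0,-1,0,0,1],[0,0,0,0,1],[0,0,0,0,1],[0,0,0,0,1]]]'; python3 - <<'E'
from h import *
im=get_image("top");a=im["pixels"][150:300,180:320,::-1];cv2.imwrite("pics/t7.png",cv2.resize(a,None,fx=4,fy=4,interpolation=cv2.INTER_CUBIC))
E
```

```text
time: 14.53
position: [0.6022, -0.2004, 0.0446]
tool_rot: [3.068, 0.673, 0.0]
ft_force: [-0.6, -0.0, 2.8]
grip_width: 0.003
grip_force: 1.7
```

View pics/t7.png

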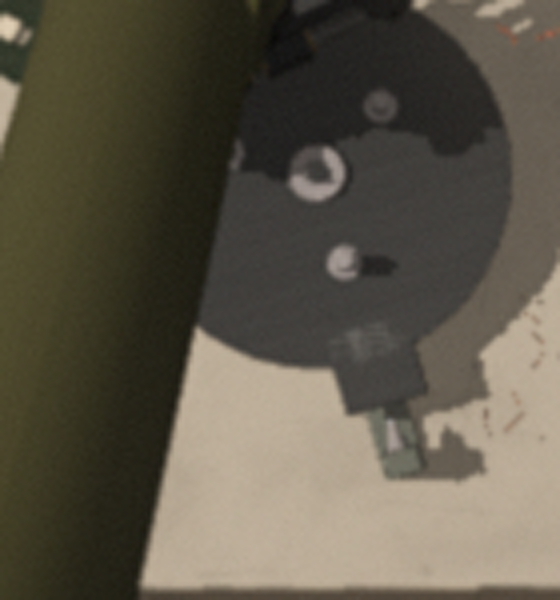

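The tongue's end corners are now at (348,413) and (428,393). Their middle is in line with the cone at (393,430), and the finger still rests on the disc at about 3 N. I'm handing the job in.

```bash
python3 -c "
from bench import job
print(job.close_job())"
```

```text
the job is handed in; nothing more can be done
None
```

I handed the job in at about 14.6 s: the disc ran freely past the pointer twice, and I braked it on the third pass. It came to rest about 1.5 to 5 mm short at the tongue's end, so I dragged it about 1.5 mm to line up. The fingertip still rests on it at about 3 N.

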